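# Pour the steel balls from a spouted carton into the tray

### The arm

A 6-joint arm with a two-finger parallel gripper is mounted at the origin on the work surface. World frame = base frame: x ahead of the robot, y to its left, z up, the work surface at z = 0. Lengths are in mm, angles in rad, forces in N, time in s.
With the tool pointing down it reaches from about 325 to 875 mm from the base axis. Payload 4.4 kg.
Tool frame: the origin (TCP) lies at the very end of the fingers, on their centre line; the grasp point (between the pads) lies behind it (r.pinch_z is the z of the grasp point in the tool frame, in mm); z points along the fingers, y is the line along which they close (so a half turn about z gives the same grasp; the last joint's range is limited). The gripper opens to 85 mm and grips with 20 to 120 N. Pads are 22 mm wide; open, the fingers measure 114 mm over their backs; the gripper's body (76 mm by 85 mm) begins 54 mm behind the grasp point. The pads swing forward as they close: fully open they stand 13 mm farther back than shut.
Start: joints at [-1.302, 0.207, 1.542, -0, 1.393, -0.15], TCP at [233.82, -525.315, 231.282] pointing down, gripper open.
Joint ranges: [-2.73, 2.73], [-0.86, 2.22], [0.23, 2.46], [-1.11, 4.25], [0.08, 2.63], [-2.82, 2.82]. Speed limits (rad/s): [2.79, 2.79, 3.14, 3.14, 3.14, 3.14].

### API

Orientations are given as a unit quaternion [x, y, z, w].
In Python, from cell import r gives the robot as it stands. The module is installed in compiled form; this text tells all that it offers. Calls block until the motion is done:
- r.move_pose(position, orientation): joint-space move of the TCP to a pose.
- r.servo_line(position, rot=None, max_speed=150, max_force=None): straight line of the TCP; rot=None keeps the orientation; max_speed is the mean speed in mm/s. With max_force (N) it stops when the force on the tool has changed by that much, and returns True; else False.
- r.set_joints(angles): joint-space move.
- r.let_go() and r.clamp(effort=None): open the fingers fully, or close them until they stop; effort is the grip in N (None keeps the last).
- r.sleep(seconds).
- r.inverse_kinematics(position, orientation): joint angles nearest the present ones, or None.
- r.get_obs(): the state.
- r.capture(name): name is "scene" or "top"; returns the picture (480x640x3 uint8, blue, green, red); there is no depth.
- r.camera_info(name): a dict with "fx", "fy", "cx", "cy" (pixels), "pose" (4x4, takes a point from camera to world coordinates). Camera axes: x right, y up, looking along -z (the intrinsics and any distortion apply to the point x, -y, -z); pixel columns grow to the right and rows downward; lengths in mm; the calibration is good to about 2 mm. A picture is of the moment at which its call begins. camera_info takes no time and is no camera call.
A pose or a line that the arm cannot do raises r.IKError and nothing moves.
- r.hand_in(): hands the job in; it is judged then, once.
Trained networks look in the newest picture that a camera, given by its name, has taken for a name from the list of things; names that differ only in an ending like _2 or _b are one class to them, and where a whole thing is asked for, a point or a joint stands for the part that bears it (a point fixed in the world has none). Each returns a list of dicts, best first, with "confidence" (0 to 1); they miss things now and then, are a little off and sometimes report something else, mostly with a low value. They report only what shows in the picture. A call takes as long as a camera call. They do not tell look-alikes from the thing itself.
- r.trace(camera, label): "mask" (480x640 bool, what is visible of it).
- r.tip_of(camera, label): "location" ([x, y, z] in mm, in the coordinates of the camera as it stood for that picture, good to about 4 mm: a listed point, or the origin of a listed thing).
The state is a dict: "t": time; "qpos": joint angles; "joint_velocities": joint speeds; "effort": joint torques, N m; "position": TCP position; "eef_rot": TCP orientation; "wrist_force": force on the tool from outside, world axes, zero at the start; "ft_torque": the same for the moment, N m; "width": opening from 0.0 (shut) to 1.0 (fully open); "grip_force": force on a finger pad.
Only numpy, scipy, OpenCV 4.12 (cv2) and the standard library are available. Lean on these libraries where they do the work, as an engineer would, in place of code of your own. Each camera call takes 0.05 s, during which the arm holds its last target. There are 200 camera calls.

### The job

The tall cardboard carton hanging in the steel tipping stand holds three steel bearing balls. While the carton still stands upright, pull its folded spout well out by the tab; then tip the carton forward on its pivots so that all three balls pour into the steel tray in front of it. Leave the tray standing in its place.

Things in the scene. Friction and masses are not known exactly. Their poses are not given: they have to be found in the camera images.
- stand: Fixed steel tipping stand. Origin on the table right under the carton's pivot; its x axis points horizontally to the spout side (front). Two posts at y = -52 and +52 mm, 178 mm tall, carry the pivot 165 mm up. The carton can only turn about it, front going down, to a stop at 115 degrees. Nothing stands within 40 mm behind the carton above the pivot.
- carton: Cardboard carton, 70 (x) by 80 (y) by 140 mm tall (z), 0.45 kg. Origin on its pivot axis (y); spans x -50 to 20, y -40 to 40, z -45 to 95 mm about it. Starts upright, x to the front, top flat and closed, resting by its weight. Pushed forward at the top of its back with about 2 N it passes balance before 50 degrees, then sinks slowly by itself to the stop, where balls run out if the spout is out.
- spout (a joint): Spout angle, rad: 0 folded flat on the carton's front, 1.0 all the way out; well out is 0.6 or more. A 70 mm wide flap over the upper 45 mm of the front, hinged at its lower edge (carton x = 20, z = 50 mm), swinging forward and down. Light friction (0.3 N at the tab); stays where left; starts at 0 to 0.1.
- spout_tab (a point): Middle of the spout's stiff cardboard tab, 40 mm wide (y), 8 mm thick (x), which carries the flap on upward. Folded, it rises 33 mm above the carton's top (to carton z = 128 mm) with its rear face in line with the carton's front (x = 20 mm): hook it from behind over the carton's top, or pinch it. The point lies 17 mm above the carton's top; its z runs up the tab.
- tray: Loose open steel tray on the table in front of the stand, 170 mm (its x) by 160 mm (its y), 45 mm tall, walls 4 mm, 0.6 kg. Origin at the centre of its underside. It already stands where the balls fall.
- ball1_center (a point): Centre of the first steel ball, 15 mm in diameter, about 14 g, inside the carton at the start.
- ball2_center (a point): Centre of the second, like the first.
- ball3_center (a point): Centre of the third, like the first.
Things that resemble listed ones, but are neither listed nor needed, are in the scene too. Several things have the shape of the tray; the one meant has the colours described above.

How it is judged (in metres and radians):
On the way, in this order (a step that is already met when the one before it is completed fails the run):
1. the spout is pulled out, 30 degrees or more, while the carton still stands upright (within 14 degrees) (value of joint spout above 0.52 rad and angle between carton's own z axis and vertical below 0.25 rad), for 0.2 s.
2. the carton is tipped forward past level (angle between carton's own z axis and vertical above 1.57 rad), for 0.1 s.
At the end, for the whole second after the job is handed in: All three balls lie inside the tray, between its walls and below its rim; the spout is still out (more than 23 degrees); the tray stands flat on the table within 40 mm of where it was. The carton may be left tipped or upright (x of ball1_center in the frame of tray between -0.085 and 0.085 m and y of ball1_center in the frame of tray between -0.08 and 0.08 m and z of ball1_center in the frame of tray between 0 and 0.05 m and x of ball2_center in the frame of tray between -0.085 and 0.085 m and y of ball2_center in the frame of tray between -0.08 and 0.08 m and z of ball2_center in the frame of tray between 0 and 0.05 m and x of ball3_center in the frame of tray between -0.085 and 0.085 m and y of ball3_center in the frame of tray between -0.08 and 0.08 m and z of ball3_center in the frame of tray between 0 and 0.05 m and value of joint spout above 0.4 rad and angle between tray's own z axis and vertical below 0.15 rad and distance of tray from where it was at the start of the episode below 0.04 m); the robot touches nothing.
It fails at once if the tray is shoved more than 40 mm or tipped over (distance of tray from where it was at the start of the episode above 0.04 m or angle between tray's own z axis and vertical above 0.5 rad).
It also fails if it takes over 43 s, if anything falls off the work surface, if the arm or the gripper's body presses on something with over 40 N, if the wrist force passes 120 N, or if a joint passes its speed limit or range.

## Working session

There is one attempt and no reset: what is moved stays moved. The work goes in short steps, each a Python script; the robot and the scene stay as the last script left them, time stands still between calls to the robot, and variables do not carry over. Pictures are saved under pics/ and viewed, at most 10 in all, crops included, and the job is handed in when it is done.

```bash
mkdir -p pics
cat > h.py <<'E'
import numpy as np,cv2
from cell import r
def find(cam,label):
    P=np.array(r.camera_info(cam)["pose"])
    return [(round(d["confidence"],2),np.round(P[:3,:3]@np.array(d["location"])+P[:3,3],1)) for d in r.tip_of(cam,label)]
def pix(cam,p):
    c=r.camera_info(cam);P=np.array(c["pose"]);q=P[:3,:3].T@(np.array(p)-P[:3,3])
    return np.round([c["cx"]+c["fx"]*q[0]/-q[2],c["cy"]+c["fy"]*-q[1]/-q[2]])
E
python3 - <<'E'
from h import *
ims=[]
for c in("scene","top"):
    ims.append(r.capture(c))
    cv2.imwrite(f"pics/{c}0.png",ims[-1])
    for l in("stand","carton","spout_tab","tray"):
        for f,p in find(c,l): print(c,l,f,p,pix(c,p))
print(r.pinch_z,r.get_obs()["t"],r.get_obs()["eef_rot"]); print(r.camera_info("scene"))
E
```

```text
scene stand 0.66 [ 520.9 -180.4    1.6] [311. 277.]
scene carton 0.71 [ 519.1 -176.1  169.7] [312. 228.]
scene carton 0.29 [ 518.3 -181.8    0.9] [310. 277.]
scene spout_tab 0.85 [ 546.8 -186.7  278.8] [318. 198.]
scene tray 0.95 [ 617.5 -217.6   -1.7] [331. 298.]
scene tray 0.93 [ 562.  -569.6    0.6] [228. 370.]
top stand 0.73 [ 519.9 -180.7    3.5] [318. 281.]
top stand 0.3 [ 522.1 -178.4  163.8] [317. 267.]
top carton 0.66 [ 521.  -179.8  163.5] [317. 268.]
top tray 0.89 [ 619.8 -213.7   -1.6] [335. 241.]
top tray 0.6 [ 5.639e+02 -5.824e+02 -4.000e-01] [491. 275.]
-18.700000000000003 0.5 [ 9.78159485e-01  2.07855769e-01  7.81977641e-06 -2.77413111e-05]
{'fx': 521.6168762782703, 'fy': 521.6168762782703, 'cx': 325.27642716667054, 'cy': 234.64136010235686, 'pose': array([[ 8.22717975e-01, -3.40851909e-01,  4.54923192e-01,
         1.19754883e+03],
       [ 5.68093115e-01,  4.64661431e-01, -6.79234840e-01,
        -1.12184733e+03],
       [ 2.01332308e-02,  8.17257445e-01,  5.75920934e-01,
         9.69084328e+02],
       [ 0.00000000e+00,  0.00000000e+00,  0.00000000e+00,
         1.00000000e+00]])}
```

View pics/scene0.png

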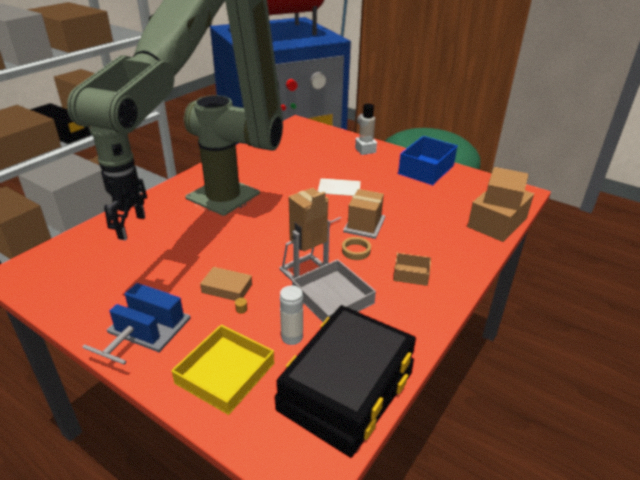

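View pics/top0.png

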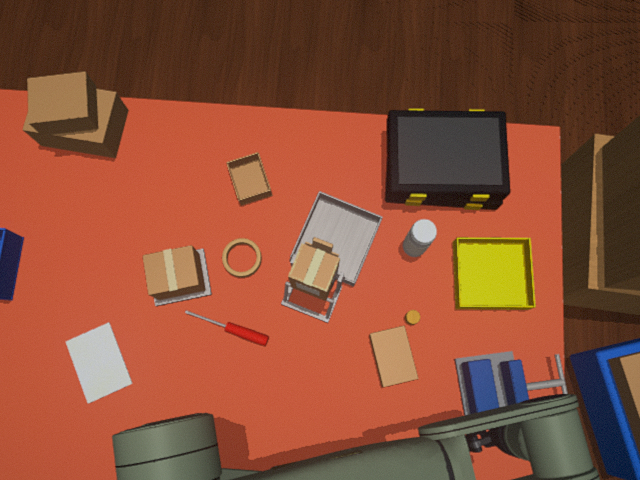

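Tray candidates: the grey steel one at scene (331,298) / top (335,241), yellow at scene (226,368), blue at scene (428,160). The grey one in front of the stand fits. The carton is the one hanging in the stand, at top (317,268). The box at top (173,272) sits on a plate and is a look-alike. I'll confirm with one crop and get the yaw.

Run:
```python
from h import *
a=r.capture("scene");b=r.capture("top")
c=np.hstack([cv2.resize(a[170:320,260:390],(390,450),interpolation=2),cv2.resize(b[185:335,270:400],(390,450),interpolation=2)])
cv2.imwrite("pics/crop.png",c)
for cam in("scene","top"):
  for l in("carton","spout_tab","stand","tray"):
    for d in r.trace(cam,l)[:2]:
        m=d["mask"].astype(np.uint8); 
        if m.sum()==0: continue
        rc=cv2.minAreaRect(cv2.findNonZero(m))
        print(cam,l,round(d["confidence"],2),m.sum(),np.round(cv2.boxPoints(rc),1).tolist())
  print(find(cam,"spout_tab"),find(cam,"carton")[:1],find(cam,"stand")[:1],find(cam,"tray")[:1])
print(np.round(r.camera_info("top")["pose"],3),r.camera_info("top")["fx"])
for yaw in(-.2,-.27,-.35,-.42):
  R=np.array([[np.cos(yaw),-np.sin(yaw)],[np.sin(yaw),np.cos(yaw)]])
  print(yaw,[pix("top",[*(R@q+[520.5,-180]),260]).tolist() for q in([20,40],[20,-40],[-50,-40],[-50,40])],
   [pix("scene",[*(R@q+[520.5,-180]),z]).tolist() for q,z in(([20,40],260),([20,-40],260),([-50,-40],260),([24,20],293),([24,-20],293))])
```

```text
scene carton 0.88 2086 [[289.0, 251.0], [289.0, 188.0], [328.0, 188.0], [328.0, 251.0]]
scene spout_tab 0.66 450 [[297.8999938964844, 200.5], [324.3999938964844, 190.3000030517578], [332.3999938964844, 211.1999969482422], [305.8999938964844, 221.3000030517578]]
scene stand 0.88 2844 [[278.6000061035156, 276.5], [290.3999938964844, 185.89999389648438], [336.8999938964844, 192.0], [325.1000061035156, 282.6000061035156]]
scene tray 0.92 3026 [[290.0, 279.79998779296875], [354.79998779296875, 249.3000030517578], [379.29998779296875, 301.3999938964844], [314.5, 331.8999938964844]]
scene tray 0.67 5379 [[167.1999969482422, 375.3999938964844], [226.39999389648438, 309.1000061035156], [280.1000061035156, 357.1000061035156], [220.89999389648438, 423.29998779296875]]
[(0.57, array([ 544.2, -184.8,  277.7]))] [(0.89, array([ 512.6, -178.3,  165.7]))] [(0.86, array([ 518.6, -179.5,    3.6]))] [(0.91, array([ 618.4, -214. ,   -0.9]))]
top carton 0.79 2236 [[284.0, 285.3999938964844], [305.0, 233.0], [348.1000061035156, 250.1999969482422], [327.1000061035156, 302.70001220703125]]
top spout_tab 0.6
[... 740 characters left out ...]
  1.439488e+03]
 [ 0.000000e+00  0.000000e+00  0.000000e+00  1.000000e+00]] 624.9221444763486
-0.2 [[300.0, 244.0], [340.0, 255.0], [330.0, 290.0], [290.0, 278.0]] [[328.0, 198.0], [305.0, 209.0], [287.0, 198.0], [324.0, 190.0], [312.0, 196.0]]
-0.27 [[301.0, 243.0], [340.0, 256.0], [328.0, 290.0], [289.0, 276.0]] [[328.0, 199.0], [304.0, 209.0], [287.0, 197.0], [323.0, 191.0], [311.0, 196.0]]
-0.35 [[303.0, 242.0], [340.0, 258.0], [326.0, 291.0], [287.0, 274.0]] [[328.0, 199.0], [303.0, 208.0], [288.0, 197.0], [323.0, 191.0], [310.0, 196.0]]
-0.42 [[304.0, 241.0], [341.0, 260.0], [323.0, 292.0], [286.0, 272.0]] [[328.0, 200.0], [302.0, 208.0], [289.0, 196.0], [323.0, 192.0], [309.0, 196.0]]
```

View pics/crop.png

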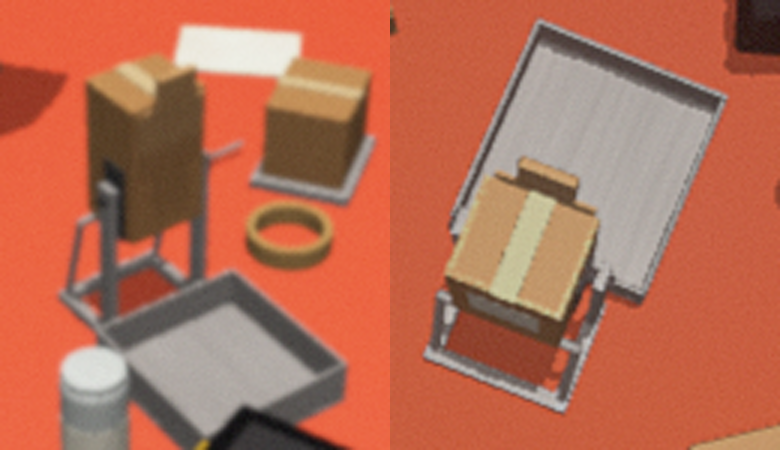

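The crop shows the grey tray right in front of the stand, with the carton's tab at its front edge (crop right view, ~(548,178), i.e. top (323,244)). The yaw is about -0.30 rad. Next: hook the tab with closed fingers and pull it along its arc.

```bash
cat >> h.py <<'E'
yaw=-.30; O=np.array([520.3,-179.0]); Q=[np.cos(yaw/2),np.sin(yaw/2),0,0]; H=11
def W(xf,z):  # world TCP for finger front face at stand x=xf, height z
    x=xf-H; return [O[0]+x*np.cos(yaw),O[1]+x*np.sin(yaw),z]
E
python3 - <<'E'
from h import *
p=list(r.get_obs()["position"]); p[2]=350
r.servo_line(p,max_speed=250); r.clamp(30)
r.move_pose(W(6,345),Q)
print(r.servo_line(W(6,273),max_speed=120,max_force=4), r.get_obs()["position"],r.get_obs()["width"])
a=r.capture("scene")
for th in np.arange(0,.93,.1):
    hit=r.servo_line(W(20+60*np.sin(th),215+60*np.cos(th)-2*(th==0)),max_speed=60,max_force=6)
    if hit: print("hit",th,r.get_obs()["wrist_force"]);break
b=r.capture("scene")
cv2.imwrite("pics/pull.png",np.hstack([cv2.resize(x[150:300,250:380],(390,450),interpolation=2) for x in(a,b)]))
print(r.get_obs()["position"],r.get_obs()["wrist_force"],r.get_obs()["t"],find("scene","spout_tab"))
E
```

```text
False [ 515.90066938 -177.95193703  273.7069567 ] -8.817648092339637e-05
[ 573.79156885 -195.53120791  252.00575799] [-0.05279747 -0.58007131 -0.37839437] 7.9167 [(0.67, array([ 584.1, -199.1,  249.1]))]
```

View pics/pull.png

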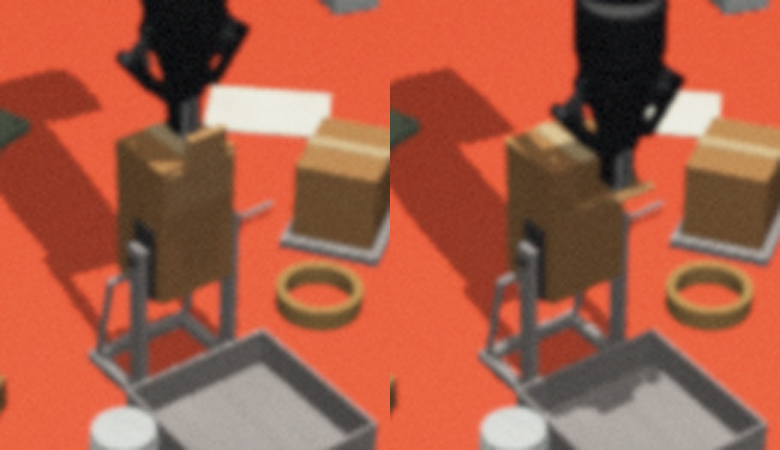

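The left half shows the finger behind the tab, still folded. The right half shows the spout swung out, with the tab at about crop (630,193) and θ≈0.9, and the carton upright. Now I lift off, go behind the carton and push.

Run:
```python
from h import *
p=list(r.get_obs()["position"]); p[2]=345
r.servo_line(p,max_speed=150)
r.capture("scene"); print(find("scene","spout_tab"))
r.servo_line(W(-60,345),max_speed=150)
print(r.servo_line(W(-60,243),max_speed=120,max_force=4))
for ph in np.arange(0,1.06,.1):
    s,c=np.sin(ph),np.cos(ph)
    if r.servo_line(W(-50*c+80*s,165+50*s+80*c),max_speed=45,max_force=10): print("hit",ph,r.get_obs()["wrist_force"]);break
print(r.get_obs()["t"],r.get_obs()["wrist_force"])
p=list(r.get_obs()["position"]); p[2]=345
r.servo_line(p,max_speed=150); r.sleep(2)
a=r.capture("scene");b=r.capture("top")
cv2.imwrite("pics/tip.png",np.hstack([cv2.resize(a[170:320,260:390],(390,450),interpolation=2),cv2.resize(b[185:335,270:400],(390,450),interpolation=2)]))
for c in("scene","top"): print([find(c,l) for l in("ball1_center","spout_tab","tray")])
print(r.get_obs()["t"])
```

```text
[(0.68, array([ 586.7, -198.7,  250.4]))]
False
14.7917 [0.39523065 1.28615745 0.62631618]
[[(0.38, array([ 571.9, -216.3,   10. ]))], [(0.71, array([ 564.3, -190.5,   67.2]))], [(0.91, array([ 6.193e+02, -2.148e+02, -4.000e-01])), (0.65, array([ 560.3, -574.1,    5. ]))]]
[[], [], [(0.82, array([ 6.182e+02, -2.136e+02, -1.000e-01])), (0.79, array([ 562. , -581.9,    0.8]))]]
17.975
```

View pics/tip.png

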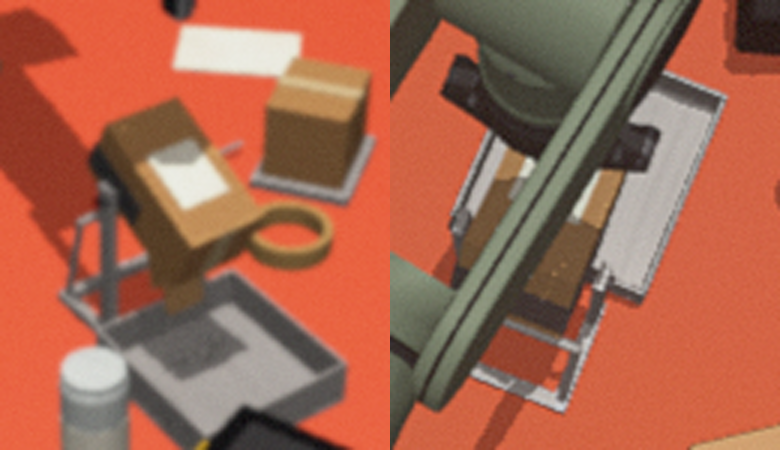

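The carton is at its stop, with the spout down at crop (183,290) and the tray in place. The balls are not clearly visible and the arm blocks the top view, so I'll move the arm aside, wait and look again.

Run:
```python
from h import *
r.move_pose([350,-450,345],Q); r.sleep(1)
a=r.capture("scene");b=r.capture("top")
cv2.imwrite("pics/tip2.png",np.hstack([cv2.resize(a[240:340,280:380],(400,400),interpolation=2),cv2.resize(b[185:285,285:385],(400,400),interpolation=2)]))
for c in("scene","top"):
  for l in("ball1_center","ball2_center","spout_tab","carton"):
    for f,p in find(c,l): print(c,l,f,p,pix(c,p))
  print([(d["confidence"],d["mask"].sum()) for d in r.trace(c,"ball1_center")])
print(r.get_obs()["t"])
```

```text
scene ball1_center 0.53 [ 574.4 -217.7    8.6] [319. 289.]
scene ball1_center 0.5 [ 589.4 -173.3   11.2] [332. 282.]
scene ball2_center 0.56 [ 588.3 -174.1   10.6] [332. 283.]
scene spout_tab 0.62 [ 560.6 -187.6   63.6] [321. 267.]
scene carton 0.85 [ 515.7 -178.7  164.8] [310. 230.]
[]
top carton 0.81 [ 522.6 -178.4  163.5] [317. 267.]
[]
20.825
```

View pics/tip2.png

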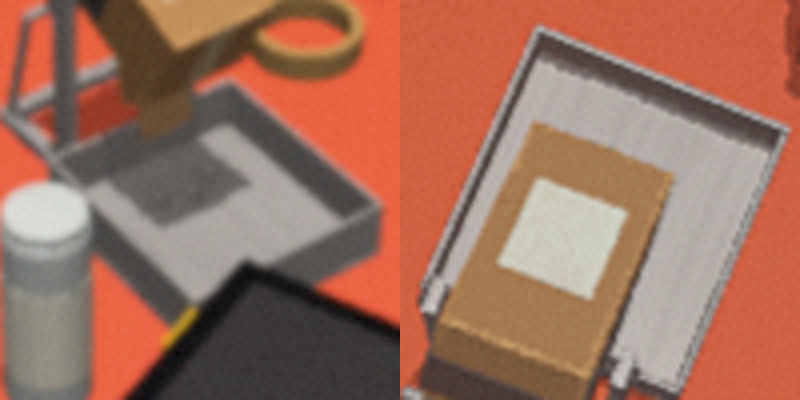

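Two balls are reported in the carton's shadow, at scene (319,289) and (332,283); the third is unclear. I'll average frames and stretch the contrast there.

Run:
```python
from h import *
fs=[]
for i in range(12):
    fs.append(r.capture("scene").astype(float))
    if i%3==0: print([(f,p,pix("scene",p)) for l in("ball1_center","ball3_center") for f,p in find("scene",l)])
m=np.mean(fs,0)[245:325,285:385]
m=np.clip((m-40)*2.2,0,255).astype(np.uint8)
cv2.imwrite("pics/avg.png",cv2.resize(m,(750,600),interpolation=cv2.INTER_CUBIC)); print(r.get_obs()["t"])
```

```text
[(0.46, array([ 575.2, -219. ,   10.6]), array([319., 289.])), (0.5, array([ 590.6, -203. ,   12.3]), array([326., 288.]))]
[(0.6, array([ 572.5, -216.1,    9.4]), array([318., 289.])), (0.6, array([ 594.2, -202. ,   12.2]), array([328., 288.]))]
[(0.37, array([ 571.8, -216.4,    8. ]), array([318., 289.])), (0.59, array([ 592. , -205.7,   11.2]), array([326., 289.]))]
[(0.56, array([ 575.1, -216.7,   10.1]), array([319., 289.])), (0.17, array([ 615.6, -217.6,   -1.9]), array([331., 298.])), (0.65, array([ 522.9, -182.6,    1.9]), array([311., 278.])), (0.49, array([ 590. , -204. ,   11.2]), array([326., 288.]))]
21.825
```

View pics/avg.png

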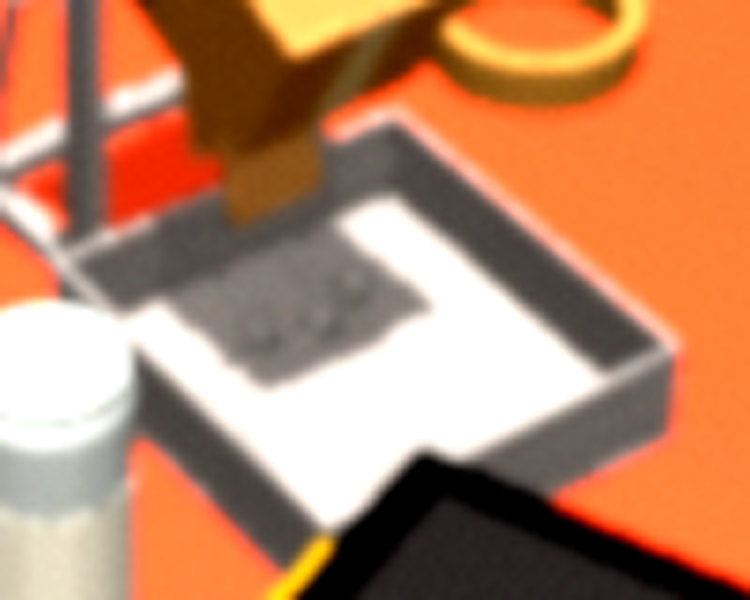

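The averaged picture shows three balls in the tray's shadowed part, at crop (262,335), (325,320) and (352,283). Those match the three reported positions: (574,-217), (591,-204) and (589,-174). The spout is still out and the tray is in place.

```bash
python3 -c "
from h import *
print(r.hand_in())"
```

```text
the job is handed in; nothing more can be done
None
```

The job is handed in (no verdict was returned): I pulled the spout out to about 0.9 rad while the carton stood upright, then tipped it to its stop, and the last picture shows all three balls in the steel tray, which hasn't moved.

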